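Open the spring syringe driver for loading

ROBOT

A 6-joint arm with a two-finger parallel gripper is mounted at the origin on a cart in front of the work surface, level with it; the furniture and walls round the work are solid. World frame = base frame: x ahead of the robot, y to its left, z up, the work surface at z = 0. Lengths are in m, angles in rad, forces in N, time in s.
With the tool pointing down it reaches from about 0.375 to 0.9 m from the base axis. Payload 3.1 kg.
Tool frame: the origin (TCP) lies between the finger pads; the fingertips stand 8 mm ahead of it and the grasp point (between the pads) lies 11 mm behind it; z points along the fingers, y is the line along which they close (so a half turn about z gives the same grasp; the last joint's range is limited). The gripper opens to 85 mm and grips with 20 to 120 N. Pads are 22 mm wide; open, the fingers measure 114 mm over their backs; the gripper's body (76 mm by 85 mm) begins 54 mm behind the grasp point. The pads swing forward as they close: fully open they stand 13 mm farther back than shut.
Start: joints at [0.984, 0.527, 1.433, -0, 1.181, -0.178], TCP at [0.248, 0.573, 0.239] pointing down, gripper open.
Joint ranges: [-3.08, 3.08], [-0.75, 2.2], [0.22, 2.44], [-1.43, 4.57], [0, 2.65], [-2.85, 2.85]. Speed limits (rad/s): [2.79, 2.79, 3.14, 3.14, 3.14, 3.14].

INTERFACE

Orientations are given as a unit quaternion [w, x, y, z].
In Python, from station import bot gives the robot as it stands.
- The arm moves only by the tool servo_tool, never from a script. Its arguments are lists of equal length, an entry for each row: "offset": the shift along the tool's x, y, z in mm, a list of three; "twist": the turn about the tool's z in rad; "claw": the finger opening in mm, from 0 to 85.4. A call has 1 to 8 rows; each row shifts and turns the commanded pose from where the row before left it, along the tool's axes as they then stand; what a row does not reach is not made up. A row lasts 1/8 s, in which the tool goes at most 62.5 mm and 10.7 degrees, less where a joint would pass 70% of its speed; a pose out of reach is approached as far as the arm can. A call is refused whole if a number of a shift passes 62.5 or a number of a turn 0.188, either way. A call with a gripper value outside its range is refused whole. The fingers move at their own pace and stop on an object; the grip force is fixed at half the most. Time passes only in rows, so rows that do not move let the fingers close. It gives the time, the measured TCP pose, the force and the opening at its end, in the units of the state.
- bot.observe(): the state, without advancing time (a new reading comes with each control period).
- bot.grab_frame(name): name is "scene" or "top"; returns (picture, depth): 384x512x3 uint8, blue, green, red; 384x512 float32, m along the optical axis (not along the pixel's ray), 0 where there is no reading.
- bot.camera_info(name): a dict with "K" (3x3 intrinsics, pixels), "R" (3x3) and "t" (3): a world point X has camera coordinates R X + t. Camera axes: x right, y down, z forward; pixel columns grow to the right and rows downward; lengths in m; the calibration is good to about 2 mm. A picture is of the moment at which its call begins. camera_info takes no time and is no camera call.
- bot.sign_off(): hands the job in, once; it reports no verdict.
The state is a dict: "time": time; "joints": joint angles; "qvel": joint speeds; "effort": joint torques, N m; "ee_pos": TCP position; "orientation": TCP orientation; "force": force on the tool from outside, world axes, zero at the start; "moment": the same for the moment, N m; "gripper_width": opening from 0.0 (shut) to 1.0 (fully open).
Only numpy, scipy, OpenCV 4.12 (cv2) and the standard library are available. Lean on these libraries where they do the work, as an engineer would, in place of code of your own. Each camera call takes 0.05 s, during which the arm holds its last target. There are 200 camera calls.

TASK

Open the spring-driven syringe driver on the cart so that a filled syringe can be laid in: draw the lock pin up out of its bore beside the pusher and park it upright in the notch of the side ledge, collar seated down on the ledge and let go. Then take the pusher by its upright grip, draw it back against its spring until its pointer lines up with the rider on the scale, without ever letting it fly back, and keep it there: the program finishes while the gripper is still holding the pusher at the rider. Leave the syringe and the other things on the cart alone.

Things in the scene. Friction and masses are not known exactly. Their poses are not given: they have to be found in the camera images.
- driver: Syringe driver, fixed to the cart: grey base 290 x 142 mm, 16 mm high, white spring housing and syringe trough at one end, end block at the other. Origin on the cart under the middle of the guide rods; x along the rods, the way the pusher is drawn out; +y the side of lock pin and parking ledge, -y the side of the scale; z up. A thin barrel clip, 80 mm high, stands at x -92, y -20 mm.
- pusher (a joint): How far the spring-loaded pusher carriage is drawn out along the driver's +x, in m: 0 = home, 0.100 = end stop. A spring pulls it home with about 6 N at 0 and 10 N at 0.080 (50 N/m); let go, it flies back. While the lock pin is in its bore it cannot move more than about 2 mm.
- grip (a point): Middle of the black rubber grip on the pusher's upright plate, 97 mm above the cart; moves with the pusher. The grip is 14 mm thick along the driver's x, 38 mm wide along y, 32 mm tall (81 to 113 mm above the cart). Below it is a plate 10 mm thick, with a round pusher pad on its -x face reaching up to 73 mm. Within 35 mm on both x sides nothing else is higher than 73 mm.
- pointer (a point): Tip of the thin steel pointer blade on the pusher, over the scale strip on the driver's -y side, 38 mm above the cart. Moves with the pusher, always 58 mm from the grip along the driver's -y.
- mark (a point): Steel ridge on top of the rider, a small black clip (12 x 16 mm) fixed somewhere along the graduated scale strip: the mark to which the pointer is drawn. x points along the driver's x; with the pointer at the rider both points have the same x in the driver's frame.
- pin: Loose steel lock pin, upright, 61 mm long. Origin in the middle of its collar's underside, z up along the pin. Collar 20 mm in diameter, 4 mm thick; below it the shaft, 8 mm in diameter, 30 mm long with tapered tip; above it a black fluted head 16 mm in diameter, 6 to 31 mm above the origin. At the start it stands in its bore, collar on the upper ear.
- bore (a point): Middle of the top of the pin's bore, a 10 mm hole through two fixed ears and the pusher's lug between them; 50 mm above the cart. The pusher's grip begins 37 mm from it on the driver's -y side and is 63 mm higher.
- notch (a point): Where the parked pin's origin belongs: in the notch of the parking ledge, level with its top, 50 mm above the cart. The notch is a slot 11 mm wide right through the 6 mm ledge, closed 6 mm from this point on the driver's -y side, open 15 mm from it on +y; the pin is let down from above or slid in, shaft below, collar on the ledge. 28 mm free below the ledge.
- syringe: A filled clear syringe, 24 mm in diameter and about 170 mm long, lying on the white tray to the left; leave it alone.
- bottle_alc: White bottle with a cap, 49 mm in diameter, 134 mm tall, at the back right; leave it alone.
- gel_blue: Small pot, 43 mm in diameter, 60 mm tall, at the back right; leave it alone.

How it is judged:
By the outcome, as a careful person would: the job done as asked, in the order asked, and still so for the second after the job is handed in, while the arm keeps its last pose, push and grip.
It also fails if it takes over 51 s, if anything falls off the work surface, if the arm or the gripper's body presses on something with over 40 N, if the wrist force passes 120 N, or if a joint passes its speed limit or range.

## Working session

There is one attempt and no reset: what is moved stays moved. The work goes in short steps, Python scripts to look and compute and a tool call to move; the robot and the scene stay as the last step left them, time stands still between calls to the robot, and variables do not carry over. Pictures are saved under pics/ and viewed, on a budget of 10 in all, crops included, one or two more only if the job needs it, and the job is handed in when it is done.

Besides the shell and the picture viewer there is one more tool, called after "Request:" as a command line: name --pt "numbers of a row" for each row, then --argument value for the rest. servo_tool: Moves the arm, as the interface text tells. Its arguments: {"type":"object","properties":{"offset":{"type":"array","items":{"type":"array","items":{"type":"number"}}},"twist":{"type":"array","items":{"type":"number"}},"claw":{"type":"array","items":{"type":"number"}}},"required":["offset","twist","claw"]}

```bash
mkdir -p pics; ls
python3 - <<'E'
from station import bot
import cv2,numpy as np
s=bot.observe()
print({k:np.round(v,3) for k,v in s.items()})
for n in("scene","top"):
    p,d=bot.grab_frame(n);cv2.imwrite(f"pics/{n}0.png",p);np.save(f"pics/{n}0.npy",d)
    c=bot.camera_info(n);print(n,np.round(c["K"],1).tolist(),np.round(c["R"],3).tolist(),np.round(c["t"],3), (-c["R"].T@c["t"]).round(3))
E
```

```text
pics
{'time': np.float64(0.0), 'joints': array([ 0.984,  0.528,  1.434,  0.   ,  1.181, -0.179]), 'qvel': array([ 0.001, -0.001, -0.   ,  0.   , -0.001,  0.001]), 'effort': array([-1.0000e-03, -4.4235e+01, -1.7802e+01, -0.0000e+00,  9.0000e-03,
        0.0000e+00]), 'ee_pos': array([0.248, 0.573, 0.238]), 'orientation': array([-0.   ,  0.203,  0.979, -0.001]), 'force': array([ 0.351,  0.284, -0.173]), 'moment': array([ 0.026,  0.007, -0.032]), 'gripper_width': np.float64(1.0)}
scene [[367.3, 0.0, 261.5], [0.0, 367.3, 186.1], [0.0, 0.0, 1.0]] [[0.898, -0.439, 0.006], [-0.181, -0.383, -0.906], [0.4, 0.813, -0.424]] [-0.478  0.165  0.839] [ 0.124 -0.829  0.508]
top [[499.1, 0.0, 244.5], [0.0, 499.1, 188.8], [0.0, 0.0, 1.0]] [[0.0, -1.0, -0.012], [-0.994, 0.001, -0.107], [0.107, 0.012, -0.994]] [-0.011  0.537  1.325] [ 0.392 -0.027  1.374]
```

```bash
python3 -c "
import cv2
for n in('scene','top'):
    cv2.imwrite(f'pics/{n}0b.png',cv2.resize(cv2.imread(f'pics/{n}0.png'),(800,600),interpolation=2))"
```

```text
(no output)
```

View pics/scene0b.png

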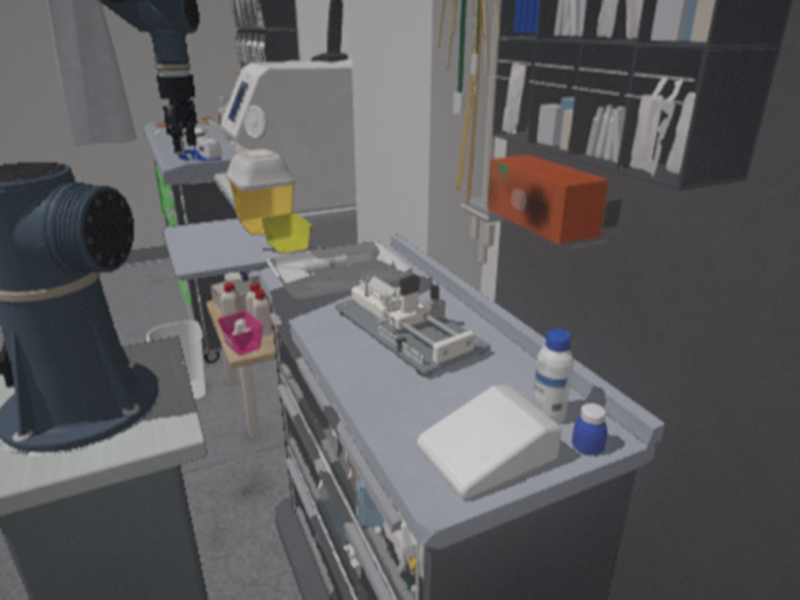

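View pics/top0b.png

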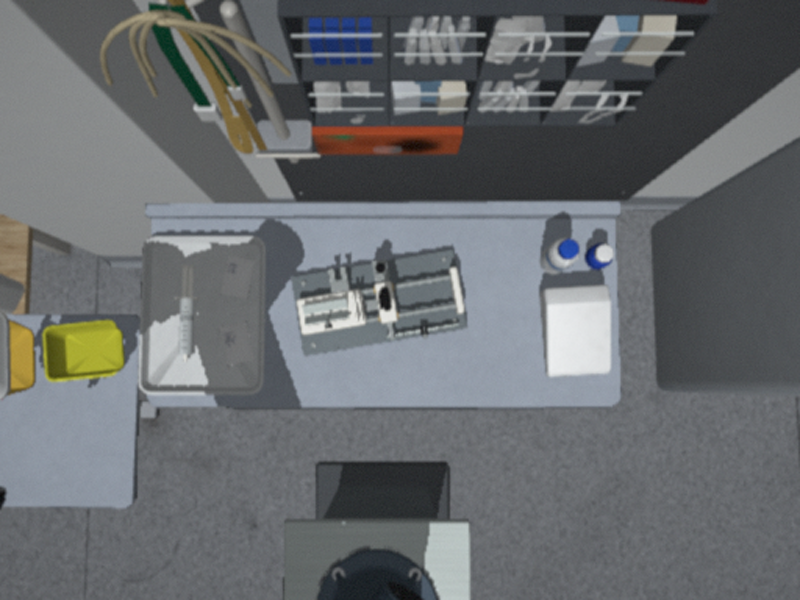

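The scene view shows the driver in mid-cart (pusher grip about 408,285 and pin 435,295 of 800). In the top view it spans (295-465, 245-355), with the pin at (380,267), the grip at (385,298), the rider at about (424,326) and the ledge fork at about (340,265).

```bash
python3 -c "
import cv2
a=cv2.imread('pics/top0.png')[150:235,182:307];cv2.imwrite('pics/t_c.png',cv2.resize(a,None,fx=6,fy=6,interpolation=2))
a=cv2.imread('pics/scene0.png')[165:245,205:320];cv2.imwrite('pics/s_c.png',cv2.resize(a,None,fx=6,fy=6,interpolation=2))"
```

```text
(no output)
```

View pics/t_c.png

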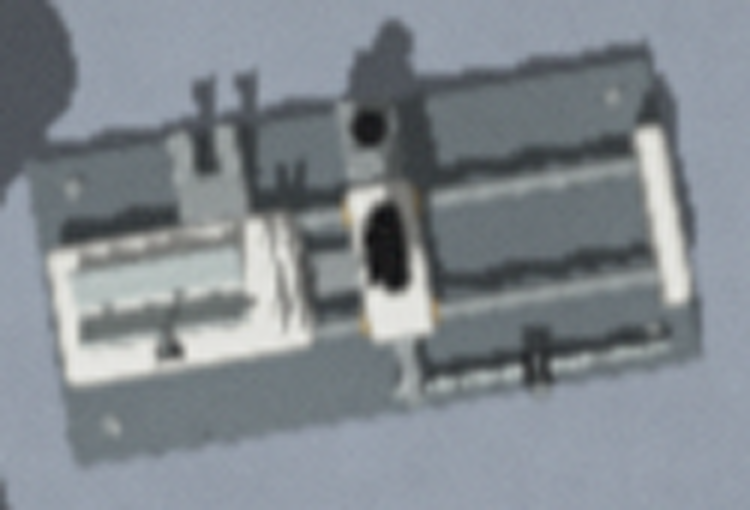

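View pics/s_c.png

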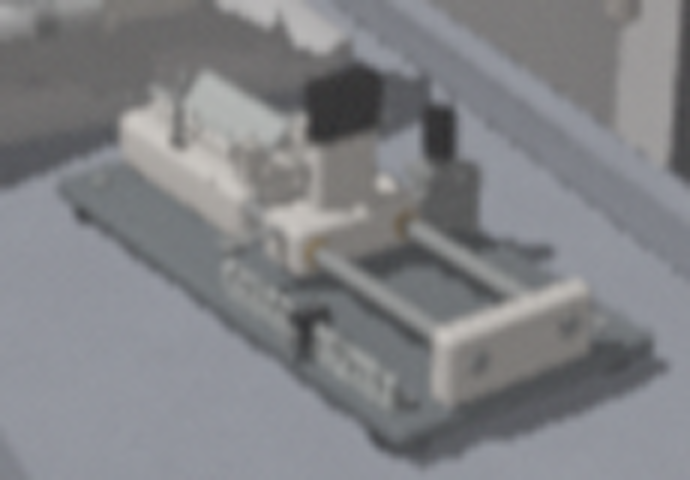

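The top crop shows the base corners at (32,158), (645,45), (700,355) and (78,462). The pin head is at (370,127), the slot's closed end at (207,172), the grip at (387,247), the pointer at (412,385) and the rider at (538,360). The scene crop shows the grip at (343,105), the pin head at (440,132) and the rider at (308,320).

```bash
cat > h.py <<'E'
from station import bot
import cv2,numpy as np
CI={n:bot.camera_info(n) for n in("scene","top")}
def ray(n,u,v):
    c=CI[n];R,t,K=map(np.array,(c["R"],c["t"],c["K"]))
    return -R.T@t, R.T@np.linalg.solve(K,[u,v,1.])
def onz(n,u,v,z):
    o,d=ray(n,u,v);return o+d*(z-o[2])/d[2]
def tri(p,q):   # top pixel, scene pixel
    o1,d1=ray("top",*p);o2,d2=ray("scene",*q)
    s=np.linalg.lstsq(np.c_[d1,-d2],o2-o1,rcond=None)[0]
    a,b=o1+s[0]*d1,o2+s[1]*d2
    return (a+b)/2,np.linalg.norm(a-b)
def proj(n,X):
    c=CI[n];p=c["K"]@(c["R"]@np.array(X)+c["t"]);return p[:2]/p[2]
def blobs(img,box,thr,amin=6):
    x0,y0,x1,y1=box;m=(img[y0:y1,x0:x1].max(2)<thr).astype(np.uint8)
    k,_,st,ce=cv2.connectedComponentsWithStats(m)
    return [((ce[i]+[x0,y0]).round(2).tolist(),st[i].tolist()) for i in range(1,k) if st[i,4]>=amin]
E
python3 - <<'E'
from h import *
T=cv2.imread('pics/top0.png');S=cv2.imread('pics/scene0.png')
print("top",blobs(T,(182,150,307,235),60,4));print("scene",blobs(S,(205,165,320,245),60,4))
c=lambda x,y:((x+.5)/6-.5+182,(y+.5)/6-.5+150)
C=np.array([onz("top",*c(*p),.016)[:2] for p in((32,158),(645,45),(700,355),(78,462))])
print("corners",C.round(4).tolist(),"ctr",C.mean(0).round(4),"sides",[np.linalg.norm(C[i]-C[(i+1)%4]).round(4) for i in range(4)])
ex=(C[1]-C[0]+C[2]-C[3]);yaw=np.arctan2(ex[1],ex[0]);print("yaw",yaw)
ey=(C[0]-C[3]+C[1]-C[2]);print("yaw from y",np.arctan2(ey[1],ey[0])-np.pi/2)
ux=np.array([np.cos(yaw),np.sin(yaw)]);uy=np.array([-ux[1],ux[0]]);o=C.mean(0)
for nm,p,z in(("pin",(370,127),.081),("grip",(387,247),.113),("notchend",(207,172),.05),("slotL",(193,150),.05),("slotR",(221,145),.05),("pointer",(412,385),.038),("rider",(538,360),.038)):
    X=onz("top",*c(*p),z)[:2];print(nm,X.round(4),"drv",np.round([(X-o)@ux,(X-o)@uy],4))
E
```

```text
top [([243.08, 170.56], [59, 18, 5, 6, 25]), ([246.03, 190.76], [61, 34, 7, 14, 70]), ([272.2, 207.6], [90, 56, 2, 4, 5]), ([269.67, 209.83], [87, 58, 2, 5, 6])]
scene [([262.02, 181.99], [52, 12, 11, 11, 92]), ([277.83, 186.78], [71, 19, 4, 7, 23])]
corners [[0.5739, 0.1476], [0.6259, -0.1335], [0.4834, -0.1571], [0.435, 0.1249]] ctr [ 0.5295 -0.0045] sides [np.float64(0.2858), np.float64(0.1444), np.float64(0.2862), np.float64(0.1408)]
yaw -1.394297869850201
yaw from y -1.4078086975414532
pin [ 0.5787 -0.0082] drv [0.0123 0.0477]
grip [ 0.5227 -0.0159] drv [ 0.01   -0.0087]
notchend [0.563  0.0649] drv [-0.0625  0.0451]
slotL [0.5729 0.0713] drv [-0.067  0.056]
slotR [0.5751 0.0588] drv [-0.0543  0.056 ]
pointer [ 0.4686 -0.0264] drv [ 0.0109 -0.0639]
rider [ 0.4797 -0.0827] drv [ 0.0682 -0.0628]
```

```bash
cat >> h.py <<'E'
YAW=-1.398;O=np.array([.5295,-.0045])
UX=np.array([np.cos(YAW),np.sin(YAW)]);UY=np.array([-UX[1],UX[0]])
def drv(X): return np.round([(X[:2]-O)@UX,(X[:2]-O)@UY],4)
def world(x,y): return O+x*UX+y*UY
def go(x,y,z):
    """tool offsets (mm) and twist from measured pose to driver-frame (x,y), world z, tool y along -driver x"""
    s=bot.observe();q=s["orientation"]
    from scipy.spatial.transform import Rotation as Ro
    M=Ro.from_quat([*q[1:],q[0]]).as_matrix()
    D=np.r_[world(x,y),z]-s["ee_pos"]
    a=np.arctan2(M[1,1],M[0,1]);tw=-((YAW+np.pi-a+np.pi/2)%np.pi-np.pi/2)
    print("t",round(float(s["time"]),2),"tcp",s["ee_pos"].round(4),"drv",drv(s["ee_pos"]),"F",s["force"].round(1),"w",round(float(s["gripper_width"])*85.4,1),"tilt",M[:2,2].round(4))
    print("offset mm",(M.T@D*1000).round(1),"twist",round(float(tw),4))
E
python3 - <<'E'
from h import *
for nm,p,q,z in(("pin",(243.08,170.56),(277.83,186.78),.079),("grip",(246.03,190.76),(262.02,181.99),.112),("rider",(270.9,209.0),((308.5)/6-.5+205,(312.5)/6-.5+165),.036)):
    X,e=tri(p,q);print(nm,X.round(4),e.round(4),drv(X),"top@z",drv(onz("top",*p,z)))
    for zz in(.0685,.097,.038):print("  scene@",zz,drv(onz("scene",*q,zz)))
E
```

```text
pin [ 0.5806 -0.0073  0.067 ] 0.0013 [0.0115 0.0498] top@z [0.0118 0.0486]
  scene@ 0.0685 [0.0138 0.0471]
  scene@ 0.097 [0.0611 0.009 ]
  scene@ 0.038 [-0.0367  0.088 ]
grip [ 0.525  -0.0159  0.096 ] 0.0012 [ 0.0104 -0.0064] top@z [ 0.01   -0.0086]
  scene@ 0.0685 [-0.0382  0.03  ]
  scene@ 0.097 [ 0.0125 -0.0071]
  scene@ 0.038 [-0.0924  0.0696]
rider [ 0.4793 -0.081   0.0336] 0.0049 [ 0.0668 -0.0626] top@z [ 0.0679 -0.0607]
  scene@ 0.0685 [ 0.1156 -0.1   ]
  scene@ 0.097 [ 0.1562 -0.1286]
  scene@ 0.038 [ 0.0721 -0.0693]
```

Request:
servo_tool --pt "0 0 0" --pt "0 0 0" --pt "0 0 0" --pt "0 0 0" --pt "-18 -50 0" --pt "-18 -50 0" --pt "-18 -50 0" --pt "-18 -50 0" --twist '[-0.145,-0.145,-0.145,-0.145,0,0,0,0]' --claw '[50,50,50,50,50,50,50,50]'

```text
time: 1.1
ee_pos: [0.3538, 0.3871, 0.239]
orientation: [-0.0, -0.086, 0.996, -0.0]
force: [0.9, -0.5, 0.3]
gripper_width: 0.584
```

Request:
servo_tool --pt "-18 -50 0" --pt "-18 -50 0" --pt "-18 -50 0" --pt "-18 -50 0" --pt "-18 -50 0" --pt "-18 -50 0" --pt "-18 -50 0" --pt "0 0 0" --twist '[0,0,0,0,0,0,0,0]' --claw '[50,50,50,50,50,50,50,50]'

```text
time: 2.1
ee_pos: [0.5394, 0.0619, 0.239]
orientation: [0.001, -0.083, 0.997, -0.0]
force: [-0.4, -0.2, -0.8]
gripper_width: 0.588
```

```bash
python3 -c "
from h import *
go(.0115,.0477,.13)"
```

```text
t 2.1 tcp [0.5394 0.0619 0.239 ] drv [-0.0637  0.0211] F [-0.4 -0.2 -0.8] w 50.2 tilt [ 0.0014 -0.0008]
offset mm [-26.9 -74.9 109.1] twist -0.0068
```

Request:
servo_tool --pt "-14 -38 0" --pt "-13 -37 0" --pt "0 0 40" --pt "0 0 40" --pt "0 0 29" --pt "0 0 0" --twist '[-0.007,0,0,0,0,0]' --claw '[50,50,50,50,50,50]'

```text
time: 2.85
ee_pos: [0.5742, -0.0025, 0.1279]
orientation: [-0.003, -0.089, 0.996, 0.001]
force: [-0.1, -0.3, 0.3]
gripper_width: 0.588
```

Run:
```python
from h import *
go(.0115,.0480,.066)
for n,b in(("top",(205,150,285,210)),("scene",(235,150,310,207))):
    p,d=bot.grab_frame(n);x0,y0,x1,y1=b
    cv2.imwrite(f"pics/{n}1.png",p);cv2.imwrite(f"pics/{n}1c.png",cv2.resize(p[y0:y1,x0:x1],None,fx=8,fy=8,interpolation=2))
a,b=[cv2.imread(f"pics/{n}1c.png") for n in("top","scene")]
a=cv2.resize(a,(400,300));b=cv2.resize(b,(400,300));cv2.imwrite("pics/j1.png",np.hstack([a,b]))
```

```text
t 2.85 tcp [ 0.5742 -0.0025  0.1279] drv [0.0057 0.0444] F [-0.1 -0.3  0.3] w 50.2 tilt [-0.007   0.0016]
offset mm [-4.  -6.  61.9] twist 0.0062
```

View pics/j1.png

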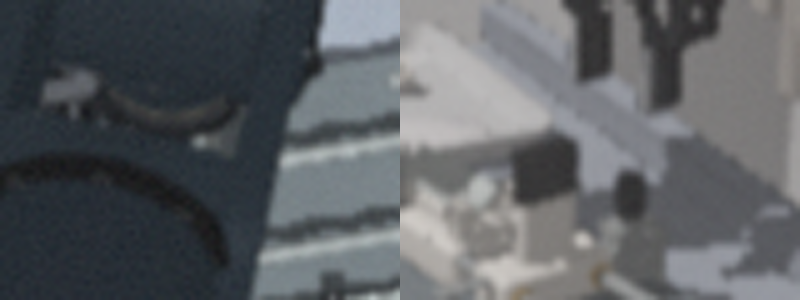

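The top view is covered by the arm. In the scene half, the open fingers (590,75 and 660,100) hang above and straddle the pin head (630,195).

Request:
servo_tool --pt "0 0 0" --pt "0 0 0" --twist '[0,0]' --claw '[50,50]'

```text
time: 3.2
ee_pos: [0.5776, -0.0039, 0.1317]
orientation: [0.001, -0.089, 0.996, -0.0]
force: [-0.2, 0.4, 0.8]
gripper_width: 0.587
```

```bash
python3 -c "
from h import *
go(.0120,.0480,.066)"
```

```text
t 3.2 tcp [ 0.5776 -0.0039  0.1317] drv [0.0077 0.0475] F [-0.2  0.4  0.8] w 50.1 tilt [ 0.0026 -0.0005]
offset mm [-0.3 -4.3 65.7] twist 0.0056
```

Request:
servo_tool --pt "0 -4.3 10" --pt "0 0 20" --pt "0 0 20" --pt "0 0 15" --pt "0 0 0" --pt "0 0 0" --twist '[0.005,0,0,0,0,0]' --claw '[50,50,50,50,50,50]'

```text
time: 3.95
ee_pos: [0.578, -0.0083, 0.0656]
orientation: [0.0, -0.086, 0.996, -0.0]
force: [-0.3, 0.7, 0.2]
gripper_width: 0.587
```

Run:
```python
from h import *
go(.0120,.0480,.066)
p,d=bot.grab_frame("scene");cv2.imwrite("pics/s2.png",p)
cv2.imwrite("pics/s2c.png",cv2.resize(p[160:215,235:310],None,fx=8,fy=8,interpolation=2))
```

```text
t 3.95 tcp [ 0.578  -0.0083  0.0656] drv [0.0121 0.0471] F [-0.3  0.7  0.2] w 50.1 tilt [ 0.0008 -0.0002]
offset mm [-0.9  0.1 -0.4] twist 0.0003
```

View pics/s2c.png

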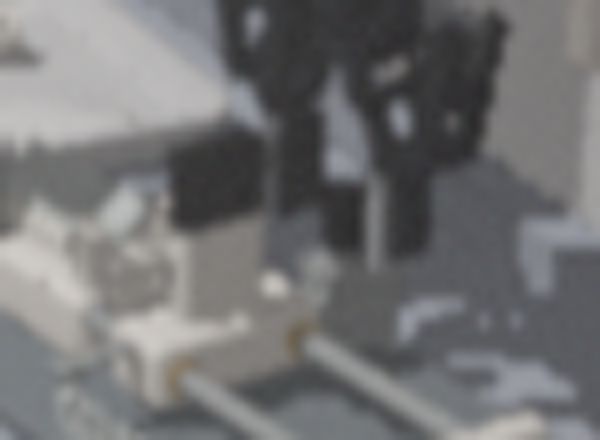

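The picture shows the pin head (343,215) between the left finger (300,160) and the right one (400,210), roughly centred. I'll close the fingers.

Request:
servo_tool --pt "0 0 0" --pt "0 0 0" --pt "0 0 0" --pt "0 0 0" --pt "0 0 0" --pt "0 0 0" --twist '[0,0,0,0,0,0]' --claw '[30,20,10,5,5,5]'

```text
time: 4.75
ee_pos: [0.5779, -0.0082, 0.066]
orientation: [0.0, -0.087, 0.996, -0.0]
force: [-0.7, 0.6, 5.9]
gripper_width: 0.165
```

```bash
python3 -c "
from h import *
go(.0120,.0480,.105)"
```

```text
t 4.75 tcp [ 0.5779 -0.0082  0.066 ] drv [0.0119 0.0471] F [-0.7  0.6  5.9] w 14.1 tilt [ 0.0009 -0.0002]
offset mm [ -1.   -0.1 -39. ] twist 0.0005
```

Request:
servo_tool --pt "0 0 -3" --pt "0 0 -5" --pt "0 0 -8" --pt "0 0 -10" --pt "0 0 -10" --pt "0 0 -6" --pt "0 0 0" --pt "0 0 0" --twist '[0,0,0,0,0,0,0,0]' --claw '[5,5,5,5,5,5,5,5]'

```text
time: 5.75
ee_pos: [0.5774, -0.0081, 0.1072]
orientation: [-0.0, -0.086, 0.996, 0.0]
force: [0.5, 0.2, 0.3]
gripper_width: 0.163
```

Run:
```python
from h import *
go(-.0607,.051,.108)
p,d=bot.grab_frame("scene");cv2.imwrite("pics/s3.png",p)
cv2.imwrite("pics/s3c.png",cv2.resize(p[150:215,235:310],None,fx=8,fy=8,interpolation=2))
```

```text
t 5.75 tcp [ 0.5774 -0.0081  0.1072] drv [0.0118 0.0466] F [0.5 0.2 0.3] w 13.9 tilt [-0.0004  0.0001]
offset mm [-4.5 72.5 -0.8] twist 0.0004
```

View pics/s3c.png

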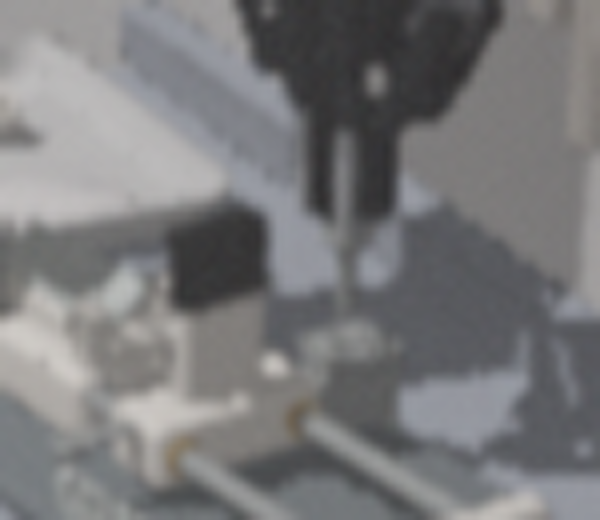

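The pin hangs upright in the fingers, with its shaft at (345,250-315) and clear of the ear at (345,340). Next I measure the slot's edges along the driver axes in the first top picture.

Run:
```python
from h import *
T=cv2.imread('pics/top0.png').max(2).astype(np.float32)
def samp(pts):
    uv=np.array([proj("top",np.r_[world(x,y),z]) for x,y,z in pts],np.float32)
    return cv2.remap(T,uv[None,:,0],uv[None,:,1],cv2.INTER_CUBIC)[0].round().astype(int)
xs=np.arange(-.084,-.038,.002)
print("x",(xs*1e3).round().astype(int).tolist())
for y in(.044,.046,.048,.050,.052,.054,.056,.058,.060,.062,.064,.066): print(round(y*1e3),samp([(x,y,.05) for x in xs]).tolist())
xs=np.arange(-.004,.030,.002);print("pinx",(xs*1e3).round().astype(int).tolist(),samp([(x,.048,.081) for x in xs]).tolist())
ys=np.arange(.032,.064,.002);print("piny",(ys*1e3).round().astype(int).tolist(),samp([(.012,y,.081) for y in ys]).tolist())
```

```text
x [-84, -82, -80, -78, -76, -74, -72, -70, -68, -66, -64, -62, -60, -58, -56, -54, -52, -50, -48, -46, -44, -42, -40, -38]
44 [119, 117, 123, 144, 161, 159, 155, 145, 126, 105, 97, 97, 103, 110, 133, 154, 158, 155, 123, 81, 65, 69, 90, 112]
46 [117, 115, 122, 142, 162, 161, 157, 141, 112, 86, 69, 68, 75, 92, 126, 154, 159, 159, 129, 85, 65, 67, 91, 115]
48 [116, 116, 120, 133, 153, 158, 158, 142, 105, 72, 58, 63, 65, 88, 126, 152, 159, 158, 132, 90, 66, 65, 87, 112]
50 [116, 116, 116, 124, 143, 155, 159, 149, 107, 69, 55, 63, 69, 94, 129, 150, 159, 153, 127, 90, 65, 63, 81, 106]
52 [116, 114, 114, 120, 139, 155, 161, 157, 115, 74, 59, 62, 72, 100, 137, 152, 158, 146, 119, 86, 65, 64, 76, 103]
54 [119, 118, 118, 123, 140, 155, 161, 160, 123, 80, 61, 60, 71, 102, 141, 157, 158, 142, 113, 80, 63, 65, 73, 98]
56 [120, 118, 120, 131, 146, 154, 158, 158, 127, 85, 64, 56, 68, 101, 140, 159, 158, 143, 112, 77, 61, 64, 71, 93]
58 [116, 116, 122, 139, 153, 155, 157, 154, 126, 87, 63, 55, 70, 98, 135, 158, 158, 149, 113, 75, 61, 61, 69, 89]
60 [109, 110, 118, 140, 157, 157, 160, 151, 122, 86, 64, 59, 70, 93, 133, 161, 159, 152, 117, 78, 63, 62, 70, 87]
62 [97, 101, 109, 128, 148, 149, 153, 142, 114, 84, 70, 69, 72, 91, 128, 156, 156, 147, 117, 84, 70, 68, 76, 85]
64 [90, 93, 95, 105, 121, 129, 133, 124, 103, 86, 78, 77, 79, 94, 118, 135, 131, 121, 103, 84, 76, 78, 84, 88]
66 [97, 100, 98, 94, 98, 105, 109, 104, 94, 90, 89, 87, 88, 93, 101, 110, 106, 98, 91, 85, 84, 87, 91, 93]
pinx [-4, -2, 0, 2, 4, 6, 8, 10, 12, 14, 16, 18, 20, 22, 24, 26, 28] [122, 125, 138, 119, 74, 41, 29, 31, 33, 30, 31, 49, 81, 106, 91, 71, 63]
piny [32, 34, 36, 38, 40, 42, 44, 46, 48, 50, 52, 54, 56, 58, 60, 62] [150, 146, 138, 105, 60, 32, 29, 32, 33, 27, 27, 42, 63, 78, 83, 90]
```

Request:
servo_tool --pt "0 12 -3" --pt "-1 20 0" --pt "-1 20 0" --pt "0 15 0" --pt "0 7 0" --pt "0 0 0" --pt "0 0 0" --pt "0 0 0" --twist '[0,0,0,0,0,0,0,0]' --claw '[5,5,5,5,5,5,5,5]'

```text
time: 6.8
ee_pos: [0.567, 0.0645, 0.1103]
orientation: [0.0, -0.086, 0.996, -0.0]
force: [-0.4, -1.2, -0.6]
gripper_width: 0.161
```

Run:
```python
from h import *
go(-.0624,.049,.066)
p,d=bot.grab_frame("scene");cv2.imwrite("pics/s4.png",p)
cv2.imwrite("pics/s4c.png",cv2.resize(p[150:210,225:300],None,fx=8,fy=8,interpolation=2))
```

```text
t 6.8 tcp [0.567  0.0645 0.1103] drv [-0.0615  0.0488] F [-0.4 -1.2 -0.6] w 13.8 tilt [ 0.0001 -0.0001]
offset mm [-0.2  0.9 44.3] twist -0.0005
```

View pics/s4c.png

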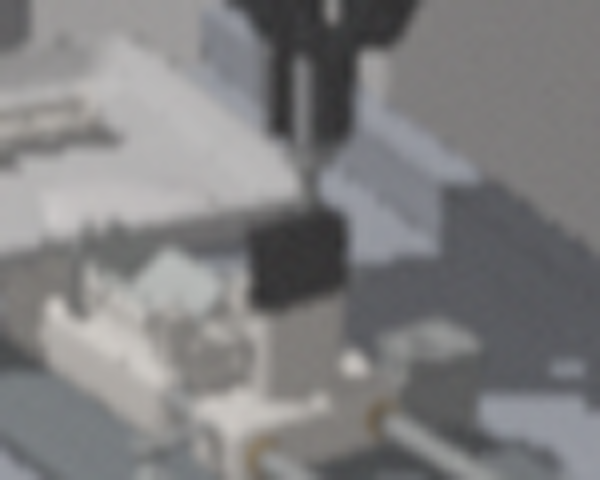

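The pin shaft (307,150-195) hangs behind the grip, above the ledge. I'll lower it and watch the force.

Request:
servo_tool --pt "0 0.9 5" --pt "0 0 5" --pt "0 0 4" --pt "0 0 3" --pt "0 0 3" --pt "0 0 0" --twist '[0,0,0,0,0,0]' --claw '[5,5,5,5,5,5]'

```text
time: 7.6
ee_pos: [0.5665, 0.066, 0.09]
orientation: [-0.0, -0.086, 0.996, 0.0]
force: [0.2, 0.2, 0.1]
gripper_width: 0.16
```

Request:
servo_tool --pt "0 0 4" --pt "0 0 4" --pt "0 0 0" --twist '[0,0,0]' --claw '[5,5,5]'

```text
time: 7.98
ee_pos: [0.5663, 0.066, 0.0819]
orientation: [-0.0, -0.086, 0.996, 0.0]
force: [0.3, -0.2, -0.8]
gripper_width: 0.163
```

```bash
python3 -c "
from h import *
go(-.0624,.049,.066)"
```

```text
t 7.97 tcp [0.5663 0.066  0.0819] drv [-0.0631  0.0484] F [ 0.3 -0.2 -0.8] w 13.9 tilt [-0.0009  0.0001]
offset mm [-0.6 -0.7 15.9] twist 0.0004
```

Request:
servo_tool --pt "0 -0.5 4" --pt "0 0 4" --pt "0 0 4" --pt "0 0 2" --pt "0 0 0" --pt "0 0 0" --twist '[0,0,0,0,0,0]' --claw '[5,5,5,5,5,5]'

```text
time: 8.72
ee_pos: [0.5668, 0.0655, 0.0684]
orientation: [0.0, -0.086, 0.996, -0.0]
force: [0.4, 0.1, 0.1]
gripper_width: 0.159
```

Request:
servo_tool --pt "0 0 1" --pt "0 0 1" --pt "0 0 0" --twist '[0,0,0]' --claw '[5,5,5]'

```text
time: 9.1
ee_pos: [0.5667, 0.0655, 0.0662]
orientation: [-0.0, -0.086, 0.996, 0.0]
force: [-0.0, -0.2, -0.6]
gripper_width: 0.157
```

```bash
python3 -c "
from h import *
go(-.0624,.049,.066)"
```

```text
t 9.1 tcp [0.5667 0.0655 0.0662] drv [-0.0626  0.0486] F [-0.  -0.2 -0.6] w 13.4 tilt [-0.0002 -0.    ]
offset mm [-0.4 -0.2  0.2] twist 0.0004
```

Request:
servo_tool --pt "0 0 1" --pt "0 0 0" --pt "0 0 0" --twist '[0,0,0]' --claw '[5,5,5]'

```text
time: 9.48
ee_pos: [0.5668, 0.0655, 0.0659]
orientation: [0.0, -0.087, 0.996, -0.0]
force: [-0.7, 0.6, 5.6]
gripper_width: 0.165
```

Request:
servo_tool --pt "0 0 1" --pt "0 0 0" --pt "0 0 0" --twist '[0,0,0]' --claw '[5,5,5]'

```text
time: 9.85
ee_pos: [0.5669, 0.0655, 0.0659]
orientation: [0.0, -0.087, 0.996, -0.0]
force: [-2.2, 0.4, 10.8]
gripper_width: 0.163
```

It's seated at the same height as in the bore (0.0659). Now I release it.

Request:
servo_tool --pt "0 0 -1" --pt "0 0 0" --pt "0 0 0" --pt "0 0 0" --pt "0 0 -10" --pt "0 0 -25" --pt "0 0 -25" --pt "0 0 0" --twist '[0,0,0,0,0,0,0,0]' --claw '[20,35,45,45,45,45,45,45]'

```text
time: 10.85
ee_pos: [0.5684, 0.0655, 0.1276]
orientation: [0.003, -0.087, 0.996, -0.0]
force: [0.1, -0.3, -0.4]
gripper_width: 0.524
```

Request:
servo_tool --pt "0 0 -25" --pt "0 -25 -10" --pt "20 -30 0" --pt "35 -20 0" --pt "0 0 0" --pt "0 0 0" --twist '[0,0,0,0,0,0]' --claw '[45,45,45,45,45,45]'

```text
time: 11.6
ee_pos: [0.5259, -0.0178, 0.1601]
orientation: [0.0, -0.086, 0.996, 0.0]
force: [0.8, -0.6, -0.2]
gripper_width: 0.53
```

Run:
```python
from h import *
go(.0105,-.008,.087)
p,d=bot.grab_frame("scene");cv2.imwrite("pics/s5.png",p)
cv2.imwrite("pics/s5c.png",cv2.resize(p[150:225,215:310],None,fx=8,fy=8,interpolation=2))
```

```text
t 11.6 tcp [ 0.5259 -0.0178  0.1601] drv [ 0.0125 -0.0058] F [ 0.8 -0.6 -0.2] w 45.3 tilt [0.0004 0.0002]
offset mm [ 2.2  2.  73.1] twist -0.0001
```

View pics/s5c.png

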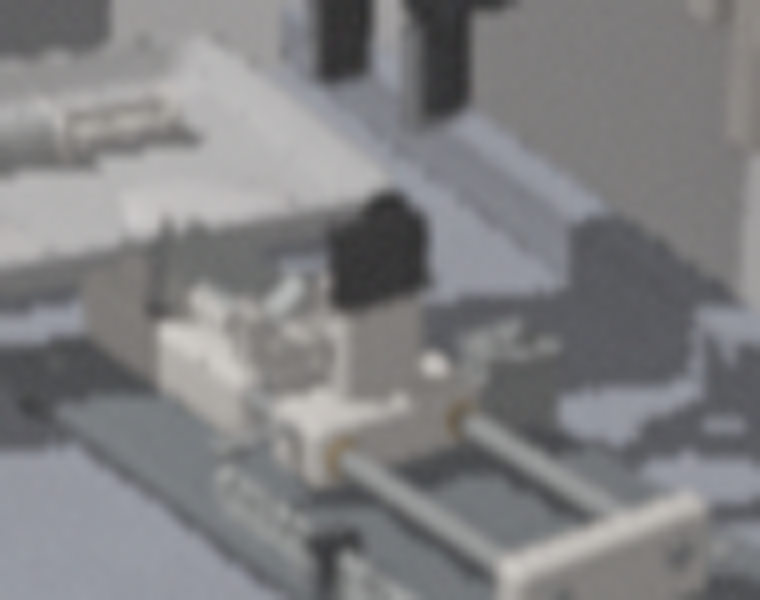

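The pin head shows as a bump (392,200) right behind the grip (378,255), and the fingers (340,40 and 440,60) are clear above. I'll check where the head should project.

Run:
```python
from h import *
f=lambda X:((proj("scene",X)-[215,150]+.5)*8).round(0)
w=np.r_[world(-.0625,.049),0]
for z in(.05,.068,.081): print(z,f(w+[0,0,z]))
for z in(.097,.113): print("grip",f(np.r_[world(.0105,-.0075),z]))
p,d=bot.grab_frame("top");d0=np.load("pics/top0.npy")
for n,X in(("pinhead",w+[0,0,.081]),("grip",np.r_[world(.0105,-.0075),.113]),("mark",np.r_[world(.068,-.062),.038])):
    u,v=proj("top",X).round().astype(int);print(n,u,v,d[v,u],d0[v,u],p[v,u])
s=cv2.imread("pics/s5.png");print(blobs(s,(252,165,275,192),60,4))
```

```text
0.05 [383. 271.]
0.068 [383. 227.]
0.081 [383. 195.]
grip [376. 258.]
grip [376. 215.]
pinhead 215 175 0.85377353 1.3709401 [59 52 44]
grip 246 190 0.9211049 1.2678367 [55 48 42]
mark 271 209 1.3359072 1.3354936 [98 98 94]
[([261.98, 181.61], [5, 10, 11, 13, 90])]
```

The head lies where an upright, seated pin should be. Now I grasp the pusher.

Request:
servo_tool --pt "1.7 2 0" --pt "0 0 0" --pt "0 0 20" --pt "0 0 25" --pt "0 0 17" --pt "0 0 10" --pt "0 0 0" --pt "0 0 0" --twist '[0,0,0,0,0,0,0,0]' --claw '[45,45,45,45,45,45,45,45]'

```text
time: 12.7
ee_pos: [0.5239, -0.0162, 0.0888]
orientation: [0.001, -0.087, 0.996, -0.0]
force: [0.4, -0.6, 0.0]
gripper_width: 0.526
```

Request:
servo_tool --pt "0 0 0" --pt "0 0 0" --pt "0 0 0" --pt "0 0 0" --pt "0 0 0" --pt "0 0 0" --twist '[0,0,0,0,0,0]' --claw '[30,20,10,5,5,5]'

```text
time: 13.45
ee_pos: [0.5238, -0.0164, 0.0889]
orientation: [0.0, -0.086, 0.996, -0.0]
force: [-0.5, -2.3, 6.5]
gripper_width: 0.156
```

Run:
```python
from h import *
go(.0105+.0572,-.0075,.088)
p,d=bot.grab_frame("scene");cv2.imwrite("pics/s6.png",p)
p,d=bot.grab_frame("top");cv2.imwrite("pics/t6.png",p)
```

```text
t 13.45 tcp [ 0.5238 -0.0164  0.0889] drv [ 0.0107 -0.0077] F [-0.5 -2.3  6.5] w 13.3 tilt [ 0.0009 -0.0003]
offset mm [ -0.2 -57.    0.9] twist -0.0001
```

Request:
servo_tool --pt "0 -3 0" --pt "0 -6 0" --pt "0 -8 0" --pt "0 -8 0" --pt "0 -8 0" --pt "0 -7 0" --pt "0 -4 0" --pt "0 0 0" --twist '[0,0,0,0,0,0,0,0]' --claw '[5,5,5,5,5,5,5,5]'

```text
time: 14.55
ee_pos: [0.5307, -0.0576, 0.0889]
orientation: [-0.0, -0.086, 0.996, 0.002]
force: [0.0, 8.7, 7.2]
gripper_width: 0.154
```

Request:
servo_tool --pt "0 0 0" --pt "0 0 0" --twist '[0,0]' --claw '[5,5]'

```text
time: 14.8
ee_pos: [0.5307, -0.0573, 0.0889]
orientation: [-0.0, -0.086, 0.996, 0.002]
force: [-0.2, 7.8, 7.9]
gripper_width: 0.15
```

Run:
```python
from h import *
go(.0105+.0572,-.0075,.088)
a,_=bot.grab_frame("scene");cv2.imwrite("pics/s7.png",a)
b,_=bot.grab_frame("top");cv2.imwrite("pics/t7.png",b)
j=np.hstack([cv2.resize(b[190:235,240:290],(400,360),interpolation=2),cv2.resize(a[190:235,230:280],(400,360),interpolation=2)])
cv2.imwrite("pics/j7.png",j)
```

```text
t 14.8 tcp [ 0.5307 -0.0573  0.0889] drv [ 0.0523 -0.0079] F [-0.2  7.8  7.9] w 12.8 tilt [-0.0003  0.0032]
offset mm [ -0.4 -15.4   0.8] twist -0.0009
```

View pics/j7.png

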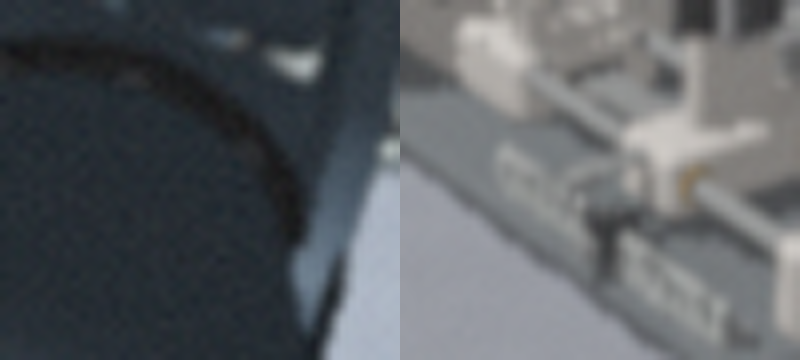

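The top view is covered by the arm. The scene half shows the rider at (605,245) with the carriage's front face at (655,185) approaching it, and the pointer is hardly visible. So I measure pointer, rider and grip along x more finely in the first top picture and compare the scene pictures.

Run:
```python
from h import *
T=cv2.imread('pics/top0.png').astype(np.float32).mean(2)
def samp(T,cam,pts):
    uv=np.array([proj(cam,np.r_[world(x,y),z]) for x,y,z in pts],np.float32)
    return cv2.remap(T,uv[None,:,0],uv[None,:,1],cv2.INTER_CUBIC)[0].round().astype(int)
xs=np.arange(-.006,.026,.002);print("pointer",(xs*1e3).round().astype(int).tolist())
for y in(-.050,-.054,-.058,-.062,-.064,-.066,-.068,-.070,-.072): print(round(y*1e3),samp(T,"top",[(x,y,.038) for x in xs]).tolist())
xs=np.arange(.054,.084,.002);print("rider",(xs*1e3).round().astype(int).tolist())
for y in(-.050,-.054,-.056,-.058,-.060,-.062,-.064,-.066,-.068,-.070,-.072): print(round(y*1e3),samp(T,"top",[(x,y,.038) for x in xs]).tolist())
xs=np.arange(-.006,.028,.002);print("grip",(xs*1e3).round().astype(int).tolist())
for y in(-.016,-.010,-.004,.002): print(round(y*1e3),samp(T,"top",[(x,y,.113) for x in xs]).tolist())
for f,g in (("s6",.0107),("s7",.0523)):
    print(f,"pointer tip px",proj("scene",np.r_[world(g,-.0657),.038]).round(1),"ridge px",proj("scene",np.r_[world(.068,-.0657),.038]).round(1))
A=cv2.imread("pics/s6.png");B=cv2.imread("pics/s7.png")
d=cv2.absdiff(A,B)[185:235,230:285].sum(2)
j=np.hstack([cv2.resize(x[190:230,232:282],(400,320),interpolation=cv2.INTER_LANCZOS4) for x in(A,B)])
cv2.imwrite("pics/j8.png",cv2.convertScaleAbs(j,alpha=1.3))
```

```text
pointer [-6, -4, -2, 0, 2, 4, 6, 8, 10, 12, 14, 16, 18, 20, 22, 24]
-50 [117, 115, 114, 113, 115, 118, 128, 145, 154, 153, 123, 83, 71, 88, 110, 115]
-54 [118, 117, 115, 117, 116, 111, 109, 129, 150, 149, 127, 90, 69, 75, 92, 104]
-58 [119, 117, 117, 117, 112, 105, 102, 135, 156, 153, 137, 101, 70, 61, 62, 67]
-62 [118, 120, 120, 117, 113, 116, 136, 165, 168, 159, 133, 96, 82, 81, 95, 111]
-64 [116, 119, 121, 120, 123, 136, 158, 175, 166, 152, 127, 102, 114, 121, 136, 157]
-66 [119, 118, 118, 122, 132, 149, 163, 169, 160, 150, 127, 117, 143, 145, 155, 172]
-68 [119, 117, 114, 119, 131, 143, 149, 154, 155, 149, 130, 122, 137, 139, 148, 157]
-70 [119, 119, 116, 118, 124, 128, 130, 140, 149, 146, 137, 127, 126, 125, 128, 132]
-72 [123, 124, 123, 122, 121, 120, 122, 133, 142, 141, 136, 129, 121, 119, 118, 121]
rider [54, 56, 58, 60, 62, 64, 66, 68, 70, 72, 74, 76, 78, 80, 82, 84]
-50 [113, 114, 116, 114, 105, 83, 68, 63, 64, 65, 73, 88, 105, 113, 114, 112]
-54 [100, 103, 105, 106, 94, 74, 61, 59, 60, 55, 61, 75, 89, 94, 98, 99]
-56 [79, 85, 88, 89, 78, 64, 57, 58, 58, 56, 60, 66, 72, 74,
[... 405 characters left out ...]
52, 66, 68, 57, 75, 120, 148, 145, 148, 157, 162]
-70 [136, 136, 131, 99, 63, 53, 67, 68, 60, 63, 100, 121, 121, 125, 132, 135]
-72 [125, 126, 118, 98, 76, 73, 85, 84, 71, 68, 90, 108, 114, 113, 114, 118]
grip [-6, -4, -2, 0, 2, 4, 6, 8, 10, 12, 14, 16, 18, 20, 22, 24, 26]
-16 [149, 156, 162, 118, 53, 18, 25, 28, 29, 27, 28, 51, 109, 174, 194, 152, 96]
-10 [147, 154, 142, 103, 56, 31, 25, 26, 26, 25, 22, 37, 80, 127, 139, 115, 77]
-4 [93, 142, 171, 120, 53, 17, 22, 23, 24, 24, 23, 35, 67, 102, 118, 104, 74]
2 [120, 141, 182, 171, 118, 72, 41, 24, 20, 22, 23, 37, 73, 106, 113, 97, 72]
s6 pointer tip px [243.9 206.9] ridge px [256.2 215.5]
s7 pointer tip px [252.7 213.1] ridge px [256.2 215.5]
```

View pics/j8.png

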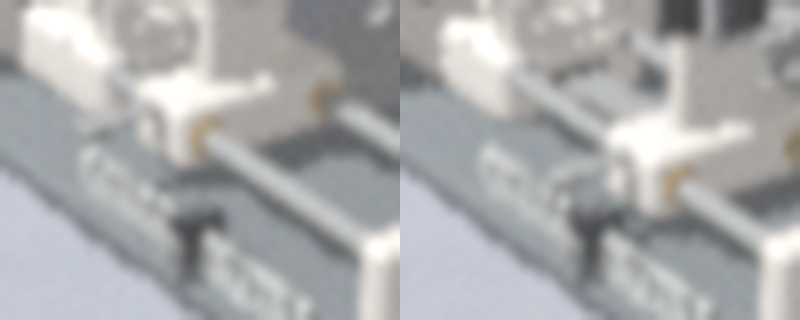

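The left half (before the pull) shows the pointer tip near (95,130). In the right half (after it) the blade runs at about (560-590,170-185), still short of the rider ridge (600,213). Pointer and rider measure 11.0 and 67.7 mm, so the full pull is about 56.7 mm and the TCP target is x = 0.0675.

Request:
servo_tool --pt "0 -3 0" --pt "0 -4 0" --pt "0 -4 0" --pt "0 -3 0" --pt "0 -1 0" --pt "0 0 0" --pt "0 0 0" --pt "0 0 0" --twist '[0,0,0,0,0,0,0,0]' --claw '[5,5,5,5,5,5,5,5]'

```text
time: 15.9
ee_pos: [0.5331, -0.0718, 0.0888]
orientation: [-0.0, -0.086, 0.996, 0.002]
force: [-0.1, 9.0, 7.9]
gripper_width: 0.151
```

Run:
```python
from h import *
go(.0675,-.0077,.0889)
c,_=bot.grab_frame("scene");cv2.imwrite("pics/s9.png",c)
I=[cv2.imread(f"pics/{n}.png") for n in("s6","s7","s9")]
for im in I:   # bronze bushing on the +x face: orange mask, nearest rod
    h=cv2.cvtColor(im,cv2.COLOR_BGR2HSV);m=((h[...,1]>75)&(h[...,0]>10)&(h[...,0]<28)).astype(np.uint8);m[:185]=0;m[230:]=0;m[:,:235]=0;m[:,300:]=0
    k,_,st,ce=cv2.connectedComponentsWithStats(m);print([(ce[i].round(2).tolist(),int(st[i,4])) for i in range(1,k) if st[i,4]>2])
g=[cv2.cvtColor(i,cv2.COLOR_BGR2GRAY).astype(np.float32) for i in I]
cv2.imwrite("pics/j9.png",cv2.convertScaleAbs(cv2.resize(c[190:230,235:285],(750,600),interpolation=cv2.INTER_LANCZOS4),alpha=1.3))
```

```text
t 15.9 tcp [ 0.5331 -0.0718  0.0888] drv [ 0.0669 -0.008 ] F [-0.1  9.   7.9] w 12.9 tilt [-0.0006  0.0036]
offset mm [-0.3 -0.5 -0.1] twist -0.0008
[]
[]
[]
```

View pics/j9.png

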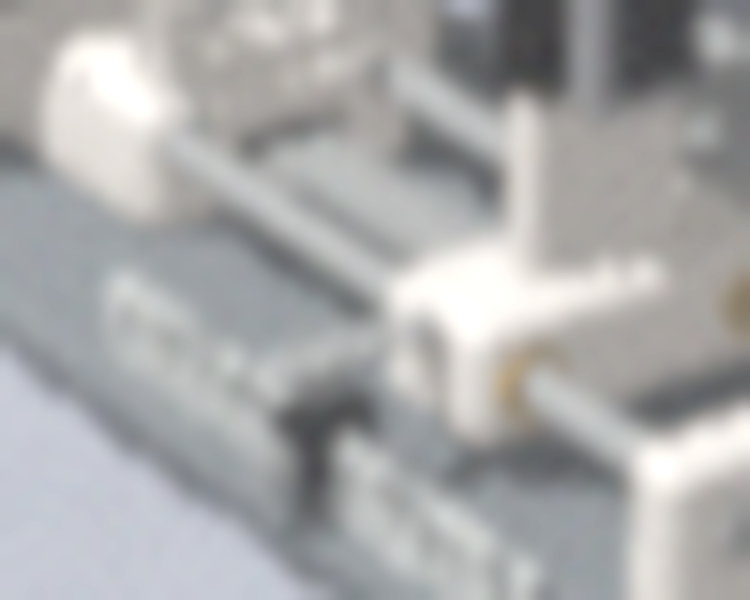

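In the scene crop the blade runs from the carriage (385,340) to about (275,385), next to the rider top (325,405). It looks slightly short or level, so I measure the actual carriage travel by image matching and compare it with the arm's travel.

Run:
```python
from h import *
I={n:cv2.resize(cv2.cvtColor(cv2.imread(f"pics/{n}.png"),cv2.COLOR_BGR2GRAY),None,fx=8,fy=8,interpolation=cv2.INTER_CUBIC) for n in("s6","s7","s9")}
P=lambda x,y,z:proj("scene",np.r_[world(x,y),z])
def match(a,b,c,h,sx):
    x,y=(np.array(c)*8).astype(int);w,hh=h*8,h*6
    t=I[a][y-hh:y+hh,x-w:x+w];s=np.array(sx)
    r=cv2.matchTemplate(I[b],t,cv2.TM_CCOEFF_NORMED)
    m=np.zeros_like(r)-1;px,py=(np.array(c)*8+s*8).astype(int)-[w,hh];m[py-40:py+40,px-40:px+40]=r[py-40:py+40,px-40:px+40]
    _,v,_,l=cv2.minMaxLoc(m);return (np.array(l)-[x-w,y-hh])/8,round(v,3)
for a,b,g0,g1 in(("s6","s7",.0107,.0523),("s7","s9",.0523,.0669),("s6","s9",.0107,.0669)):
    for y,z in((-.04,.045),(-.02,.07)):
        c=P(g0,y,z);e=P(g1,y,z)-c;d,v=match(a,b,c,8,e);e1=P(g1+.002,y,z)-P(g1,y,z)
        print(a,b,"pred",e.round(2),"obs",d.round(2),v,"excess mm",round(float((d-e)@e1/(e1@e1)*2),2))
cr=lambda p:((p-[235,190]+.5)*15).round()
for x in(.0669,.0677): print("blade/ridge line x",x,[cr(P(x,y,.038)).tolist() for y in(-.046,-.056,-.066,-.071)])
print("blade s6 in j8-left px",[((P(.011,y,.038)-[232,190]+.5)*8).round().tolist() for y in(-.046,-.056,-.066)])
print("rider top corners",[cr(P(.0677+dx,-.0635+dy,.034)).tolist() for dx,dy in((-.006,-.008),(.006,-.008),(.006,.008),(-.006,.008))])
```

```text
s6 s7 pred [8.95 5.96] obs [8.75 5.88] 0.76 excess mm -0.81
s6 s7 pred [9.14 5.64] obs [9.   5.25] 0.802 excess mm -1.23
s7 s9 pred [3.28 2.18] obs [3.25 2.25] 0.984 excess mm 0.05
s7 s9 pred [3.35 2.07] obs [3.12 2.  ] 0.895 excess mm -0.82
s6 s9 pred [12.23  8.14] obs [12.    8.25] 0.753 excess mm -0.49
s6 s9 pred [12.49  7.71] obs [12.38  6.88] 0.702 excess mm -1.96
blade/ridge line x 0.0669 [[414.0, 355.0], [367.0, 372.0], [320.0, 389.0], [296.0, 397.0]]
blade/ridge line x 0.0677 [[416.0, 357.0], [370.0, 374.0], [322.0, 390.0], [299.0, 399.0]]
blade s6 in j8-left px [[148.0, 124.0], [123.0, 132.0], [99.0, 140.0]]
rider top corners [[276.0, 406.0], [316.0, 434.0], [392.0, 407.0], [352.0, 379.0]]
```

Run:
```python
from h import *
I={n:cv2.imread(f"pics/{n}.png").astype(np.float32).mean(2) for n in("s6","s7","s9")}
r=np.arange(-.016,.0101,.001)
print((r*1e3).round().astype(int).tolist())
for y in(-.048,-.052,-.056,-.060,-.064):
    for n,g in(("s6",.0107),("s7",.0523),("s9",.0669)):
        uv=np.array([proj("scene",np.r_[world(g+a,y),.038]) for a in r],np.float32)
        print(round(y*1e3),n,cv2.remap(I[n],uv[None,:,0],uv[None,:,1],cv2.INTER_CUBIC)[0].round().astype(int).tolist())
```

```text
[-16, -15, -14, -13, -12, -11, -10, -9, -8, -7, -6, -5, -4, -3, -2, -1, 0, 1, 2, 3, 4, 5, 6, 7, 8, 9, 10]
-48 s6 [138, 137, 137, 136, 136, 136, 136, 135, 134, 132, 132, 133, 135, 138, 143, 149, 154, 159, 161, 161, 159, 153, 148, 142, 137, 135, 134]
-48 s7 [116, 121, 125, 128, 131, 133, 134, 134, 134, 134, 134, 135, 138, 142, 148, 154, 160, 164, 166, 166, 162, 156, 149, 142, 135, 131, 130]
-48 s9 [116, 119, 124, 128, 132, 136, 138, 138, 137, 136, 137, 139, 143, 149, 154, 158, 161, 162, 161, 157, 153, 149, 145, 141, 139, 138, 138]
-52 s6 [149, 148, 147, 146, 145, 143, 141, 138, 134, 131, 127, 124, 121, 120, 120, 122, 127, 133, 137, 142, 147, 151, 154, 155, 155, 153, 150]
-52 s7 [132, 134, 136, 138, 139, 141, 142, 141, 139, 136, 133, 129, 127, 125, 125, 128, 133, 140, 147, 152, 157, 162, 164, 164, 161, 156, 149]
-52 s9 [132, 134, 136, 137, 138, 139, 140, 140, 139, 137, 135, 132, 129, 128, 129, 134, 141, 148, 154, 161, 165, 166, 165, 162, 158, 155, 152]
-56 s6 [149, 148, 147, 146, 144, 144, 142, 140, 137, 134, 130, 127, 124, 122, 120, 119, 119, 120, 121, 122, 123, 124, 127, 129, 131, 133
[... 432 characters left out ...]
22]
-60 s7 [131, 135, 139, 141, 143, 144, 143, 140, 137, 132, 127, 121, 117, 113, 111, 111, 112, 114, 116, 118, 119, 119, 120, 120, 120, 118, 115]
-60 s9 [132, 134, 136, 138, 141, 142, 143, 143, 141, 137, 131, 124, 117, 111, 107, 104, 102, 100, 98, 94, 93, 93, 95, 97, 98, 101, 106]
-64 s6 [136, 138, 139, 141, 141, 141, 141, 139, 136, 132, 127, 121, 115, 111, 108, 107, 108, 110, 112, 114, 116, 117, 119, 121, 122, 123, 123]
-64 s7 [125, 128, 132, 136, 139, 141, 142, 141, 140, 136, 132, 126, 120, 115, 112, 110, 110, 110, 111, 113, 116, 117, 118, 119, 119, 118, 117]
-64 s9 [133, 136, 138, 140, 141, 141, 141, 140, 137, 133, 128, 124, 119, 115, 108, 101, 96, 92, 89, 85, 81, 76, 71, 68, 67, 66, 67]
```

Image matching shows the pointer moved with the arm to within about 1 mm, so the grip hasn't slipped. Travel is 56.2 mm against 56.7 needed, so I add a last small pull.

Request:
servo_tool --pt "0 -0.7 0" --pt "0 0 0" --pt "0 0 0" --pt "0 0 0" --pt "0 0 0" --pt "0 0 0" --twist '[0,0,0,0,0,0]' --claw '[5,5,5,5,5,5]'

```text
time: 16.7
ee_pos: [0.5332, -0.0723, 0.0888]
orientation: [-0.0, -0.086, 0.996, 0.002]
force: [-1.3, 9.5, 7.4]
gripper_width: 0.157
```

Run:
```python
from h import *
go(.0675,-.0077,.0889)
c,_=bot.grab_frame("scene");cv2.imwrite("pics/s10.png",c)
cv2.imwrite("pics/s10c.png",cv2.resize(c[155:225,215:300],None,fx=8,fy=8,interpolation=cv2.INTER_CUBIC))
print("pin head top/mid/collar expected",[((proj("scene",np.r_[world(-.0625,.049),z])-[215,155]+.5)*8).round().tolist() for z in(.081,.068,.05)])
```

```text
t 16.7 tcp [ 0.5332 -0.0723  0.0888] drv [ 0.0675 -0.008 ] F [-1.3  9.5  7.4] w 13.4 tilt [-0.0007  0.0038]
offset mm [-0.3 -0.  -0.1] twist -0.0008
pin head top/mid/collar expected [[383.0, 155.0], [383.0, 187.0], [383.0, 231.0]]
```

View pics/s10c.png

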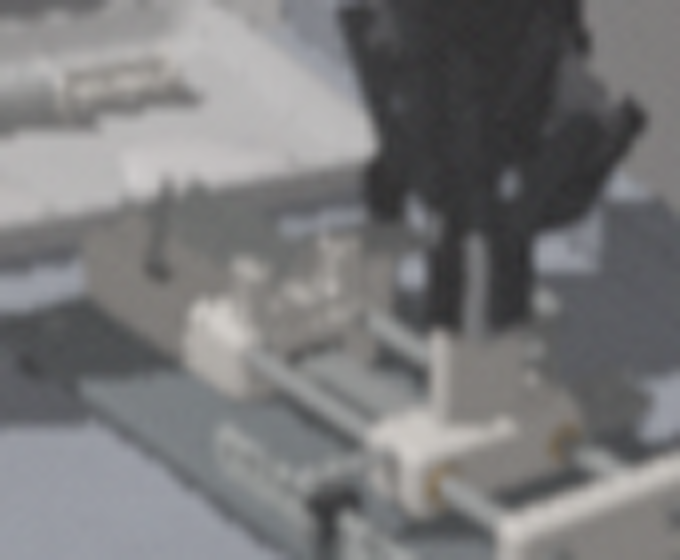

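The pin head's dark lower part shows at (388,180-218), ending where a seated head should end (216). The fingers still hold the grip, and the blade meets the rider at (320,485). I'm handing it in.

```bash
python3 -c "
from station import bot
print(bot.sign_off(),bot.observe()['time'])"
```

```text
the job is handed in; nothing more can be done
the job is handed in; nothing more can be done
```

The job is handed in, at about 16.7 s of the 51 s allowed. I drew the lock pin out, parked it upright in the ledge notch and let it go. I then pulled the pusher about 56.8 mm out, and the gripper is still holding it at the rider.

**What the last checks showed**
- **Pin:** it met the ledge at the same tool height (0.066 m) at which I had gripped it seated in its bore. After release, its head appeared in the side view within about 1 pixel of where a seated, upright pin should be. The arm blocked the overhead view, so I could not confirm this from above.
- **Pusher:** the tool ended at 67.5 mm along the driver. My overhead measurement put the pointer at 11.0 mm at home and the rider at 67.7 mm, so about 56.7 mm of travel was needed. The spring pulls with about 9.5 N, and the grip held steady at about 13 mm opening.

**Where the checks disagreed or were weak**
- Matching the carriage between side-view pictures gave 0.5 to 2 mm less travel than the arm, with weak matches. Brightness profiles of the pointer blade agreed with the arm to about 1 mm, and I went by those.
- I expect the pointer to be lined up to about 1 mm. I could not check it directly from above.

I viewed 11 pictures, one more than the budget of 10.

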